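# Unhook a vial carrier from its lipped dock

### The arm

A 6-joint arm with a two-finger parallel gripper is mounted at the origin on the work surface. World frame = base frame: x ahead of the robot, y to its left, z up, the work surface at z = 0. Lengths are in m, angles in rad, forces in N, time in s.
With the tool pointing down it reaches from about 0.375 to 0.975 m from the base axis. Payload 3.8 kg.
Tool frame: the origin (TCP) lies between the finger pads; the fingertips stand 17 mm ahead of it and the grasp point (between the pads) lies 2 mm behind it; y points along the fingers, z is the direction in which the jaws open and shut, and the axes are right-handed (so a half turn about y gives the same grasp; the last joint's range is limited). The gripper opens to 85 mm and grips with 20 to 120 N. Pads are 22 mm wide; open, the fingers measure 114 mm over their backs; the gripper's body (76 mm by 85 mm) begins 54 mm behind the grasp point. The pads swing forward as they close: fully open they stand 13 mm farther back than shut.
Start: joints at [-1.154, 0.264, 1.604, -0, 1.274, -0.037], TCP at [0.296, -0.607, 0.248] pointing down, gripper open.
Joint ranges: [-2.63, 2.63], [-0.94, 2.18], [0.31, 2.57], [-1.31, 4.45], [0, 2.66], [-2.55, 2.55]. Speed limits (rad/s): [2.57, 2.57, 3.14, 3.14, 3.14, 3.14].

### API

Orientations are given as a rotation vector (axis times angle).
In Python, from workcell import bot, eyes, nets gives the robot as it stands. The module is installed in compiled form; this text tells all that it offers.
- The arm moves only by the tool jog_arm, never from a script. Its arguments are lists of equal length, an entry for each row: "turn": the turn, a rotation vector about the tool's x, y, z in rad, a list of three; "slide": the shift along the tool's x, y, z in mm, a list of three; "grip": the opening in per cent of the stroke, from 0 (shut) to 100 (fully open). A call has 1 to 5 rows; each row shifts and turns the commanded pose from where the row before left it, along the tool's axes as they then stand; what a row does not reach is not made up. A row lasts 1/10 s, in which the tool goes at most 50 mm and 8.59 degrees, less where a joint would pass 70% of its speed; a pose out of reach is approached as far as the arm can. A call with a gripper value outside its range is refused whole. The fingers move at their own pace and stop on an object; "newtons" is the grip in N (left out, the last holds). Time passes only in rows, so rows that do not move let the fingers close. It gives the time, the measured TCP pose, the force and the opening at its end, in the units of the state.
- bot.read_state(): the state, without advancing time (a new reading comes with each control period).
- eyes.read_camera(name): name is "scene" or "top" or "wrist"; returns a dict with "img" (400x640x3 uint8, red, green, blue), "depth" (400x640 float32, m along the optical axis (not along the pixel's ray), 0 where there is no reading), "intrinsics" (3x3 intrinsics, pixels), "distortion" ([k1, k2, p1, p2, k3] as OpenCV has them; the pictures are not rectified), "position" and "rotation" of the camera in the world. Camera axes: x right, y down, z forward; pixel columns grow to the right and rows downward; lengths in m; the calibration is good to about 2 mm. A picture is of the moment at which its call begins.
- bot.finish_job(): hands the job in, once; it reports no verdict.
Trained networks look in a picture, given as the dict that the camera call returned (one of the last four; its "shot" number tells which), for a name from the list of things; names that differ only in an ending like _2 or _b are one class to them, and where a whole thing is asked for, a point or a joint stands for the part that bears it (a point fixed in the world has none). Each returns a list of dicts, best first, with "conf" (0 to 1); they miss things now and then, are a little off and sometimes report something else, mostly with a low value. They report only what shows in the picture. A call takes as long as a camera call. They do not tell look-alikes from the thing itself.
- nets.search_frame(thing, picture): "xyz" ([x, y, z] in m, in the coordinates of the camera as it stood for that picture, good to about 4 mm: the middle of the surface that is visible of it).
The state is a dict: "time": time; "q": joint angles; "joint_vel": joint speeds; "joint_torque": joint torques, N m; "tool_pos": TCP position; "tcp_rot": TCP orientation; "wrist_force": force on the tool from outside, world axes, zero at the start; "torque": the same for the moment, N m; "width": opening from 0.0 (shut) to 1.0 (fully open).
Only numpy, scipy, OpenCV 4.12 (cv2) and the standard library are available. Lean on these libraries where they do the work, as an engineer would, in place of code of your own. Each camera call takes 0.05 s, during which the arm holds its last target.

### The job

Take the white vial carrier out of its lipped dock and stand it upright, flat on the floor of the black tray. A keeper bar over its rear toe and a lip in front hold it in and both are set to a height that is not measured: feel your way, raise it to the keeper, tilt its front up over the lip and draw it out forwards, never forcing it against the dock, then set it down gently, let go of it, and leave the other things on the desk undisturbed.

Things in the scene. Friction and masses are not known exactly. Their poses are not given: they have to be found in the camera images.
- carrier_mid (a point): Loose white plastic carrier, 0.18 to 0.37 kg. Point on its vertical centre line, 52 mm above its underside, 52 below its top. Axes: x to its rear (toe side), y left, z up. Block 50 (x) x 90 (y) x 64 high, with a toe at the rear foot, a grip fin on top, and on each side of the fin (y = +-33 mm) a fixed vial with black 24 mm cap, top 46 mm above this point.
- carrier_fin (a point): Centre of the grip fin on top of the carrier: upright plate 12 (x) x 34 (y) mm, from 19 mm below this point (block's top) to 21 mm above it (fin's top). Grip it across x, fingers between the two vials. 31 mm above carrier_mid.
- carrier_toe (a point): Upper rear edge of the carrier's toe: a ledge 8 mm high, 60 mm wide (y), at the bottom of the block's rear face, standing out 12 mm; this point is at carrier x = +37 mm, 8 mm above the underside.
- dock: Fixed grey dock in which the carrier starts. Origin: centre of its underside; x to its rear, y left, z up; opens to -x. The carrier stands on its floor, z = 30 mm, axes parallel, centre within 1 mm of x = y = 0; side cheeks up to z = 82 mm leave 3 mm each side. A rigid aluminium gate round it (lip, keeper, rail in one) is clamped h higher than its lowest setting: h = 0 to 20 mm, not measured.
- dock_keeper (a point): Where the front lower edge of the keeper bar would be at h = 0: dock x = 30, z = 40 mm; truly it is h higher. The bar runs back to x = 46 mm over the toe, so the level carrier rises only 2 mm + h; toe meeting keeper tells h. Turn the carrier about this edge: front up, top to the rear, 12 to 14 degrees. Then draw it 12 mm or more along its own tilted -x, then up.
- dock_lip (a point): Where the inner top edge of the front lip would be at h = 0: dock x = -27.5, z = 42 mm (12 above the floor); truly it is h higher, always 10 mm more than the level carrier can rise. 5 mm thick, rigid, about 2.5 mm in front of the carrier. Pressing the carrier on lip, keeper or rail with over 35 N counts as forcing.
- dock_rail (a point): Where the front top edge of the back rail would be at h = 0: dock x = 34, z = 76 mm; truly it is h higher. It stops the rear face of the raised carrier at a tilt of about 14 degrees with the carrier midway in the dock's length, about 16 with the carrier 1 mm off to the lip: so feel the lip first and tilt there.
- tray: Fixed black open tray 170 x 170 mm, 18 mm high, walls and floor 5 mm thick. Origin at the centre of its underside, on the table; z up. The carrier goes in it, any heading; a drop from 8 mm or more, or a landing of over 120 N, counts as hard.
- vial_a_mid (a point): Bystander: capped vial, 27 mm across, 58 mm high; point half-way up.
- vial_b_mid (a point): Bystander: capped vial, 27 mm across, 58 mm high; point half-way up.
- dish_mid (a point): Bystander: shallow glass dish, 90 mm across, 16 mm high; point half-way up.
- slidebox_mid (a point): Bystander: black slide box 90 x 35 x 40 mm; point half-way up.
- loupe_mid (a point): Bystander: black loupe, 38 mm across, 36 mm high, standing; point half-way up.
- jar_mid (a point): Bystander: glass jar, 56 mm across, 75 mm high; point half-way up.
There are look-alikes about, which are no part of the job. Leave any blue or green look-alike of the part that bears carrier_mid alone.

How it is judged:
On the way, in this order (a step that is already met when the one before it is completed fails the run):
1. the carrier has been tilted back in the dock, by 9 degrees or more (angle between carrier_mid's own z axis and vertical above 0.157 rad and horizontal distance between carrier_mid and dock below 0.03 m), for 0.1 s.
2. the carrier is clear of the dock (distance between carrier_mid and dock above 0.16 m), for 0.1 s.
At the end, for the whole second after the job is handed in: The carrier stands upright (within 0.06 rad) and at rest, flat on the tray's floor (centre point under 61 mm above the tray's underside), its centre within 55 mm of the tray's centre along each tray axis, released (x of carrier_mid in the frame of tray between -0.055 and 0.055 m and y of carrier_mid in the frame of tray between -0.055 and 0.055 m and z of carrier_mid in the frame of tray below 0.061 m and angle between carrier_mid's own z axis and vertical below 0.06 rad and linear speed of carrier below 0.01 m/s and angular speed of carrier below 0.05 rad/s); the robot touches nothing.
It fails at once if the carrier is forced against the lip, keeper or rail with more than 35 N (contact force between carrier and gate above 35 N).
It fails at once if the carrier is set down hard: more than 120 N on the tray (contact force between carrier and tray above 120 N).
It fails at once if the carrier is dropped, from about 8 mm or more: unheld, it falls at over 0.4 m/s (contact force between the fingers and carrier below 0.5 N and linear speed of carrier above 0.4 m/s).
It fails at once if a bystander is moved more than 20 mm (distance of any of vial_a_mid, vial_b_mid, dish_mid, slidebox_mid, loupe_mid, jar_mid from where it was at the start of the episode above 0.02 m).
It also fails if it takes over 61 s, if anything falls off the work surface, if the arm or the gripper's body presses on something with over 40 N, if the wrist force passes 120 N, or if a joint passes its speed limit or range.

## Working session

There is one attempt and no reset: what is moved stays moved. The work goes in short steps, Python scripts to look and compute and a tool call to move; the robot and the scene stay as the last step left them, time stands still between calls to the robot, and variables do not carry over. Pictures are saved under pics/ and viewed, and the job is handed in when it is done.

Besides the shell and the picture viewer there is one more tool, called after ">>>" by a JSON object that holds its "method" and its "body". jog_arm: Moves the arm, as the interface text tells. Its arguments: {"type":"object","properties":{"turn":{"type":"array"},"slide":{"type":"array"},"grip":{"type":"array"},"newtons":{"type":"number"}},"required":["turn","slide","grip"]}

```bash
mkdir -p pics; cat > h.py <<'E'
import numpy as np, cv2
from scipy.spatial.transform import Rotation as R
from workcell import bot, eyes, nets
def save(n,im): cv2.imwrite('pics/'+n+'.png', cv2.cvtColor(im,cv2.COLOR_RGB2BGR))
def Rot(p):
    r=np.array(p['rotation'],float)
    return r if r.shape==(3,3) else R.from_rotvec(r).as_matrix() if r.size==3 else R.from_quat(r).as_matrix()
def w(p,xyz): return Rot(p)@np.array(xyz)+np.array(p['position'])
def px(p,us):
    us=np.array(us,float).reshape(-1,1,2)
    n=cv2.undistortPoints(us,np.array(p['intrinsics']),np.array(p['distortion'])).reshape(-1,2)
    return n
def cloud(p):
    h,wd=p['depth'].shape
    g=np.stack(np.meshgrid(np.arange(wd),np.arange(h)),-1).reshape(-1,2)
    n=px(p,g); d=p['depth'].reshape(-1,1)
    c=np.hstack([n*d,d]); return (c@Rot(p).T+np.array(p['position'])).reshape(h,wd,3)
def proj(p,X):
    X=np.array(X,float).reshape(-1,3); r=Rot(p).T; t=-r@np.array(p['position'])
    return cv2.projectPoints(X,cv2.Rodrigues(r)[0],t,np.array(p['intrinsics']),np.array(p['distortion']))[0].reshape(-1,2)
E
python3 - <<'E'
from h import *
print(bot.read_state())
for n in ['scene','top']:
    p=eyes.read_camera(n); save(n+'0',p['img']); print(n,p['position'],np.array(p['rotation']).shape,p['rotation'])
    for t in ['carrier_mid','carrier_fin','dock','tray','vial_a_mid','dish_mid','slidebox_mid','loupe_mid','jar_mid']:
        for d in nets.search_frame(t,p)[:3]:
            X=w(p,d['xyz']); print(t,round(d['conf'],2),X.round(3),proj(p,X).round(0))
E
```

```text
{'time': 0.0, 'q': array([-1.15393131e+00,  2.64771016e-01,  1.60537031e+00, -1.39111696e-05,
        1.27371647e+00, -3.69158248e-02]), 'joint_vel': array([ 7.87831614e-05,  1.92559010e-03, -4.16139119e-04,  4.88503380e-04,
        8.45910574e-05, -3.82329810e-04]), 'joint_torque': array([-3.76394863e-03, -5.15126395e+01, -3.67313361e+01, -2.87683861e-04,
        1.31962658e-02, -1.52338328e-05]), 'tool_pos': array([ 0.29560009, -0.60605725,  0.24695195]), 'tcp_rot': array([-0.45516968,  1.9718755 , -1.96738409]), 'wrist_force': array([ 0.24999219,  0.08740769, -0.20226814]), 'torque': array([ 0.01706954, -0.0194766 ,  0.07841735]), 'width': 1.00050288318928}
scene [ 1.04890439 -0.06545186  0.59090488] (3,) [-1.76210406 -1.74558471  0.72423859]
carrier_mid 0.93 [ 0.483 -0.227  0.092] [[235. 181.]]
carrier_mid 0.75 [ 0.333 -0.228  0.068] [[246. 146.]]
carrier_mid 0.74 [ 0.657 -0.232  0.067] [[220. 259.]]
carrier_fin 0.88 [ 0.491 -0.375  0.06 ] [[166. 196.]]
carrier_fin 0.71 [ 0.334 -0.228  0.063] [[246. 148.]]
carrier_fin 0.68 [ 0.661 -0.229  0.061] [[222. 262.]]
tray 0.9 [ 0.479  0.
[... 474 characters left out ...]
2.17192124  2.16524563 -0.10046695]
carrier_mid 0.9 [ 0.471 -0.374  0.063] [[456. 221.]]
carrier_mid 0.83 [ 0.31  -0.225  0.065] [[392. 292.]]
carrier_mid 0.74 [ 0.637 -0.233  0.061] [[395. 151.]]
carrier_fin 0.84 [ 0.471 -0.375  0.063] [[456. 222.]]
carrier_fin 0.82 [ 0.376 -0.1    0.06 ] [[338. 263.]]
carrier_fin 0.8 [ 0.638 -0.232  0.063] [[394. 150.]]
dock 0.73 [ 0.509 -0.209  0.046] [[384. 206.]]
tray 0.67 [0.474 0.228 0.002] [[203. 221.]]
dish_mid 0.56 [0.732 0.065 0.006] [[271. 117.]]
dish_mid 0.55 [ 0.717 -0.076  0.039] [[327. 120.]]
slidebox_mid 0.91 [ 0.716 -0.073  0.038] [[326. 120.]]
loupe_mid 0.55 [0.651 0.007 0.034] [[293. 147.]]
jar_mid 0.9 [ 0.746 -0.187  0.073] [[375. 104.]]
```

View pics/scene0.png

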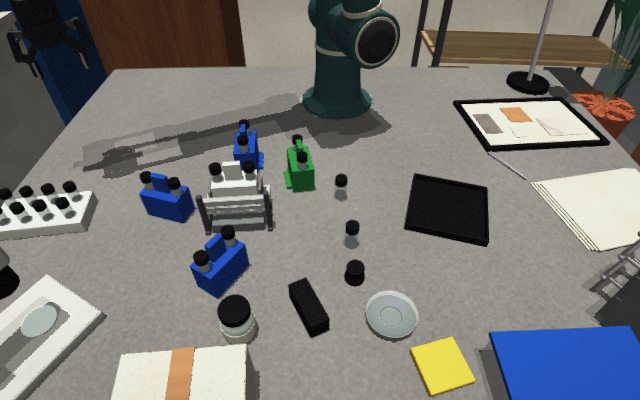

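View pics/top0.png

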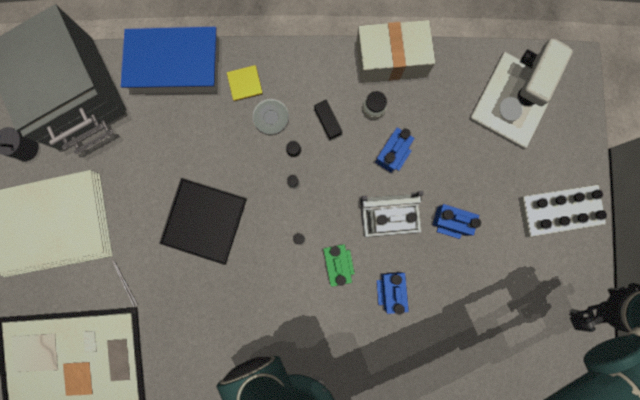

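The white carrier sits in its grey dock at scene (235,185) / top (390,217). The blue ones at scene (246,145), (167,195), (220,263) and the green one at (299,165) are look-alikes. I'll enlarge to confirm this and find the open side.

```bash
python3 - <<'E'
from h import *
p=eyes.read_camera('scene'); q=eyes.read_camera('top')
a=cv2.resize(p['img'][145:245,180:290],None,fx=5,fy=5,interpolation=cv2.INTER_CUBIC)
save('c_scene',a)
a=cv2.resize(q['img'][180:250,345:440],None,fx=7,fy=7,interpolation=cv2.INTER_CUBIC)
save('c_top',a)
np.savez('scene.npz',**{k:np.array(v) for k,v in p.items()}); np.savez('top.npz',**{k:np.array(v) for k,v in q.items()})
c=cloud(q)
np.set_printoptions(linewidth=250)
print((c[185:245:2,352:432:4,2]*1000).round().astype(int))
E
```

```text
[[  1  -1  -5  -1   0   0   0   3  -1   3  -1  -6  -2   0  -1  -1  -1   1   0  -4]
 [ -2  -3   1  -2  -4   2  -3   3  -4   0  -1  -4  -1  -2  -2  -7  -5  -3   0  -2]
 [ -3   1  -1  -1  -4   5  -2  -6  -4   2   0   4   3  -3  -4   2   1   0   2  -2]
 [  0  -1   4  -2  -4  -1  -5   4   1   0   2   0  -3  -2   0  -1  -2 100  -5   5]
 [ -1   5   2  -4  -2   0  -3  -2  -1  -2  -1   1  -1  -6  -1  10  72  97  -3  -3]
 [  2   1   1  98  -5   1  -1  -2  -1  -2  25  23  22  22  26  20  68 100  -4  -1]
 [  0   3   8  98  22  23  21  20  22  22  20  17  24  17  22  19  78  62   0  -1]
 [  2   3  20  96  26  20  24  24  21  18  76  74  76  77  80  81  81  74  -2  -3]
 [  3  -2  11  78  80  76  78  74  78  72  76  72  73  75  74  78  72  78  -4  -6]
 [  1   1   5  80  78  78  77  75  78  75  73  81  78  75  61  43  47   1  -1   5]
 [ -1   0   0  77  74  72  75  74  65  51  47  46  42  47  49  40  46  -2   0  -3]
 [  2   1   1  50  45  48  46  47  45  46  37  38  93  96  93  93  41  -4  -1  -3]
 [ -3  -1  -2  43  26  24  23  94  89  94  93  97  90  89  92  92  47  -1   2  -7]
 [ -1   0   3  45  11
[... 690 characters left out ...]
94  97  91  93  93  83  45   1   2]
 [ -3  -4  -1  -4   2  81  85  91  88  96  89  91  93  82  46  24  -4  41   2   1]
 [ -2  -1   1  -1   0  75  80  85  56  30   4  39  40  42  44  41  42  43  -2  -1]
 [ -3   0  -6  -3   2  45  46  45  43  41  41  40  -5   6  -1  -2   1   1  -1   1]
 [ -2  -2  -2   4  43  39   7  -2   1  -3   0   2  -5  -2  -1  -1  -1   0  -3  -3]
 [ -5  -2  -4  -5   3  -2   3  -3   4  -2  -4   2   1   0   2  -3  -4  -4  -3  -1]
 [  1   3  -2   2  -1   0   1  -2   1   1  -2  -3   1  -4  -2  -2   2  -2   1  -1]
 [  3  -2  -1  -5  -4  -1   0  -7   1  -2  -3  -2  -2  -4   0  -2   0  -1  -1  -2]
 [ -3  -1   2   4  -1   3   3  -1  -5  -4   2   0  -5   1  -3  -6   2   0  -5   1]]
```

View pics/c_scene.png

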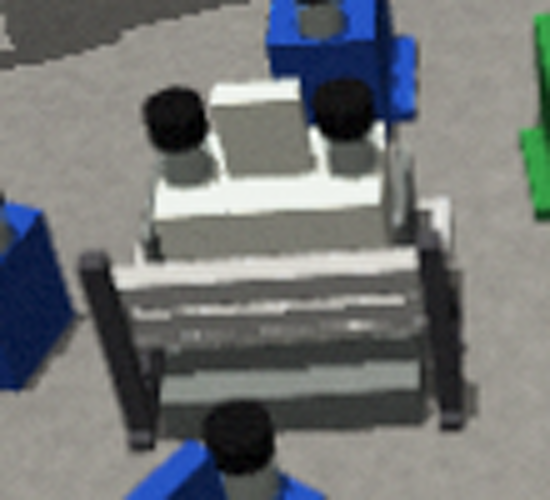

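View pics/c_top.png

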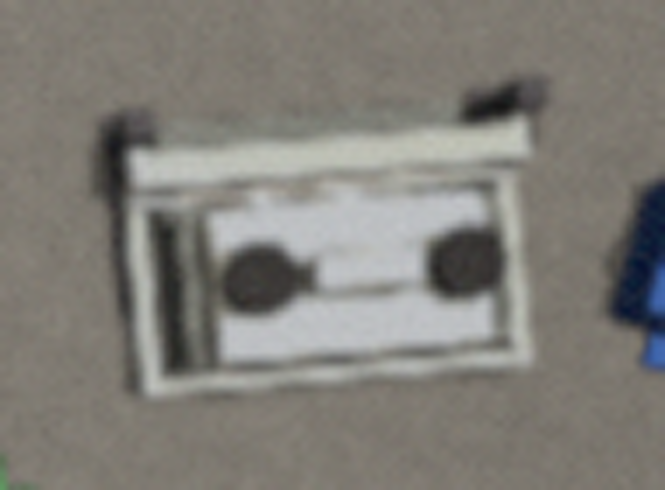

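The crop confirms the carrier: white block, white fin and two black caps, in a grey dock. The tall rail is on the far side (+x world), so the dock opens toward the robot (-x). The rail and lip depths suggest h is small. Next I'll work out the geometry and the tool frame.

```bash
python3 - <<'E'
from h import *
s=bot.read_state(); print(R.from_rotvec(s['tcp_rot']).as_matrix().round(3))
for f in ['top','scene']:
    p=dict(np.load(f+'.npz')); c=cloud(p); z=c[...,2]; 
    box=(c[...,0]>.40)&(c[...,0]<.56)&(c[...,1]>-.29)&(c[...,1]<-.15)
    def st(n,m):
        q=c[m]; 
        print(f,n,len(q),'med z',np.median(q[:,2]).round(4),'mean',q.mean(0).round(4))
        if len(q)>20:
            r=cv2.minAreaRect((q[:,:2]*1000).astype(np.float32)); print('  rect',np.round(r[0],1),np.round(r[1],1),round(r[2],1))
    st('blocktop',box&(z>.086)&(z<.1)); st('caps/fin',box&(z>.118))
    st('rail',box&(z>.07)&(z<.083)); st('lip',box&(z>.036)&(z<.05))
    fl=(c[...,0]>.40)&(c[...,0]<.56)&(c[...,1]>-.14)&(c[...,1]<-.06)&(abs(z)<.012); print('floor',np.median(z[fl]))
# tray
p=dict(np.load('top.npz'));im=p['img']
m=(im.max(2)<50).astype(np.uint8); m[:170]=0;m[270:]=0;m[:,:150]=0;m[:,255:]=0
n,l,stt,cen=cv2.connectedComponentsWithStats(m); i=1+np.argmax(stt[1:,4]); r=cv2.minAreaRect(np.argwhere(l==i)[:,::-1].astype(np.float32)); print(r)
b=cv2.boxPoints(r); pts=px(p,b)
for u in list(pts)+[pts.mean(0)]:
    ray=Rot(p)@np.array([*u,1]); t=(0.018-p['position'][2])/ray[2]; print((p['position']+t*ray).round(4))
E
```

```text
[[-0.899  0.     0.438]
 [-0.438 -0.    -0.899]
 [ 0.    -1.     0.   ]]
top blocktop 615 med z 0.0931 mean [ 0.4783 -0.2264  0.0931]
  rect [ 492.4 -225.3] [ 83.6 134.5] 4.2
top caps/fin 278 med z 0.1286 mean [ 0.4759 -0.2276  0.1288]
  rect [ 475.9 -228.7] [23.9 88.3] 5.8
top rail 420 med z 0.0767 mean [ 0.5072 -0.2215  0.0767]
  rect [ 492.1 -224.5] [ 82.7 134. ] 4.3
top lip 385 med z 0.043 mean [ 0.4805 -0.2188  0.0431]
  rect [ 488.2 -224.9] [ 88.6 133.5] 4.6
floor -0.0008528121016366796
scene blocktop 619 med z 0.0922 mean [ 0.4937 -0.2263  0.0927]
  rect [ 494.1 -226. ] [ 85.3 132.6] 4.4
scene caps/fin 389 med z 0.1269 mean [ 0.4791 -0.2305  0.1265]
  rect [ 476.4 -231.1] [23.6 89.5] 4.6
scene rail 750 med z 0.0754 mean [ 0.5084 -0.2269  0.0759]
  rect [ 493.8 -225.9] [ 84.9 133.3] 4.5
scene lip 535 med z 0.0447 mean [ 0.5116 -0.2227  0.044 ]
  rect [ 492.1 -228. ] [ 93.9 132.9] 7.3
floor -0.002113540776172318
((202.81675720214844, 220.7936553955078), (68.8677978515625, 68.78384399414062), 17.927919387817383)
[0.4193 0.3303 0.018 ]
[0.5792 0.2824 0.018 ]
[0.5276 0.1201 0.018 ]
[0.37   0.1687 0.018 ]
[0.4734 0.2253 0.018 ]
```

```bash
cat >> h.py <<'E'
def tgt(yaw,tilt=0):
    # carrier frame rot (x rear,z up), tilt: top to rear
    C=R.from_euler('z',yaw,degrees=True).as_matrix()@R.from_euler('y',tilt,degrees=True).as_matrix()
    # tool: y=-Cz, z=Cx, x=y x z
    y=-C[:,2]; z=C[:,0]; return np.stack([np.cross(y,z),y,z],1)
def plan(P,M,n,P0=None,M0=None):
    s=bot.read_state()
    P0=np.array(s['tool_pos']) if P0 is None else P0
    M0=R.from_rotvec(s['tcp_rot']).as_matrix() if M0 is None else M0
    rv=R.from_matrix(M0.T@M).as_rotvec()
    T=[];S=[]
    for i in range(n):
        Mi=M0@R.from_rotvec(rv*i/n).as_matrix()
        T.append((rv/n).round(4).tolist()); S.append((Mi.T@(np.array(P)-P0)/n*1000).round(1).tolist())
    for i in range(0,n,5): print('turn',T[i:i+5],'slide',S[i:i+5])
E
python3 - <<'E'
from h import *
plan([.470,-.229,.247],tgt(4.5),10)
E
```

```text
turn [[-0.0, -0.1196, 0.0], [-0.0, -0.1196, 0.0], [-0.0, -0.1196, 0.0], [-0.0, -0.1196, 0.0], [-0.0, -0.1196, 0.0]] slide [[-32.2, 0.1, -26.3], [-35.1, 0.1, -22.3], [-37.5, 0.1, -17.9], [-39.4, 0.1, -13.3], [-40.7, 0.1, -8.5]]
turn [[-0.0, -0.1196, 0.0], [-0.0, -0.1196, 0.0], [-0.0, -0.1196, 0.0], [-0.0, -0.1196, 0.0], [-0.0, -0.1196, 0.0]] slide [[-41.4, 0.1, -3.6], [-41.6, 0.1, 1.3], [-41.1, 0.1, 6.3], [-40.1, 0.1, 11.1], [-38.5, 0.1, 15.8]]
```

>>> {"method": "jog_arm", "body": {"turn": [[0, -0.12, 0], [0, -0.12, 0], [0, -0.12, 0], [0, -0.12, 0], [0, -0.12, 0]], "slide": [[-32, 0, -26], [-35, 0, -22], [-37.5, 0, -18], [-39.5, 0, -13], [-40.5, 0, -8.5]], "grip": [100, 100, 100, 100, 100]}}

```text
time: 1.6
tool_pos: [0.3834, -0.4173, 0.2484]
tcp_rot: [-0.921, 1.575, -1.576]
wrist_force: [1.4, 0.1, 0.4]
width: 0.998
```

>>> {"method": "jog_arm", "body": {"turn": [[0, -0.12, 0], [0, -0.12, 0], [0, -0.12, 0], [0, -0.12, 0], [0, -0.12, 0]], "slide": [[-41.5, 0, -3.5], [-41.5, 0, 1.5], [-41, 0, 6.5], [-40, 0, 11], [-38.5, 0, 16]], "grip": [100, 100, 100, 100, 100]}}

```text
time: 2.1
tool_pos: [0.4703, -0.2284, 0.2486]
tcp_rot: [-1.249, 1.144, -1.145]
wrist_force: [0.6, 0.4, -0.5]
width: 0.997
```

>>> {"method": "jog_arm", "body": {"turn": [[0, 0, 0], [0, 0, 0]], "slide": [[0, 0, 0], [0, 0, 0]], "grip": [100, 100]}}

```text
time: 2.3
tool_pos: [0.4702, -0.2293, 0.2485]
tcp_rot: [-1.248, 1.146, -1.147]
wrist_force: [-0.6, 0.1, -0.6]
width: 0.999
```

```bash
python3 - <<'E'
from h import *
s=bot.read_state(); print(s['time'],s['q'].round(3),s['tool_pos'].round(4),s['wrist_force'].round(2)); print(R.from_rotvec(s['tcp_rot']).as_matrix().round(4))
p=eyes.read_camera('wrist'); save('w1',p['img']); np.savez('w1.npz',**{k:np.array(v) for k,v in p.items()})
print(p['position'])
for t in ['carrier_mid','carrier_fin','dock']:
    for d in nets.search_frame(t,p)[:3]:
            X=w(p,d['xyz']); print(t,round(d['conf'],2),X.round(4),proj(p,X).round(0))
E
```

```text
2.3 [-5.010e-01 -2.500e-02  1.925e+00 -1.000e-03  1.241e+00 -5.850e-01] [ 0.4702 -0.2293  0.2485] [-0.64  0.1  -0.61]
[[ 8.450e-02  1.000e-04  9.964e-01]
 [-9.964e-01 -8.000e-04  8.450e-02]
 [ 8.000e-04 -1.000e+00  1.000e-04]]
[ 0.46275582 -0.1469421   0.37342932]
carrier_mid 0.82 [ 0.4726 -0.2249  0.0936] [[320. 187.]]
carrier_mid 0.77 [ 0.3737 -0.1076  0.0663] [[229.  55.]]
carrier_mid 0.66 [ 0.6279 -0.2274  0.0661] [[457. 194.]]
carrier_fin 0.92 [ 0.3129 -0.2274  0.0622] [[176. 170.]]
carrier_fin 0.91 [ 0.3787 -0.1079  0.0623] [[235.  57.]]
carrier_fin 0.91 [ 0.6251 -0.2321  0.0638] [[453. 197.]]
dock 0.37 [ 0.7092 -0.0753  0.0389] [[547.  60.]]
```

View pics/w1.png

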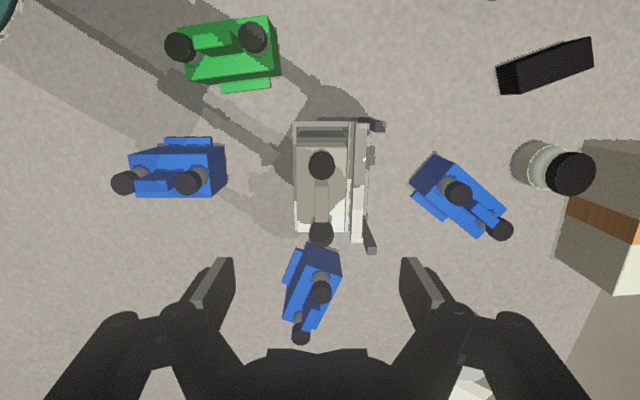

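The wrist view shows the white carrier in the dock at (320,195), rail at (355,180), with blue and green look-alikes around it. I'll refine its pose from the cap and fin pixels.

```bash
python3 - <<'E'
from h import *
p=dict(np.load('w1.npz')); c=cloud(p); z=c[...,2]
a=cv2.resize(p['img'][110:260,270:400],None,fx=4,fy=4,interpolation=cv2.INTER_CUBIC); save('w1c',a)
box=(c[...,0]>.40)&(c[...,0]<.56)&(c[...,1]>-.29)&(c[...,1]<-.15)
for n,lo,hi in [('rail',.07,.085),('block',.088,.1),('top',.12,.15),('cap',.122,.1305),('fin',.1315,.14),('lip',.038,.05)]:
    m=box&(z>lo)&(z<hi); q=c[m]; r=cv2.minAreaRect((q[:,:2]*1000).astype(np.float32)); print(n,len(q),np.median(q[:,2]).round(4),q.mean(0).round(4),np.round(r[0],1),np.round(r[1],1),round(r[2],1))
fl=(c[...,0]>.38)&(c[...,0]<.56)&(c[...,1]>-.14)&(c[...,1]<-.08)&(abs(z)<.012); print('floor',np.median(z[fl]))
np.set_printoptions(linewidth=250)
print((c[120:250:5,285:385:5,2]*1000).round().astype(int))
E
```

```text
rail 1981 0.0768 [ 0.5044 -0.2145  0.0772] [ 490.7 -226. ] [ 83.8 133.2] 5.0
block 2983 0.0934 [ 0.477  -0.2257  0.0936] [ 490.7 -226.2] [ 84.9 134.3] 4.6
top 1638 0.1287 [ 0.4734 -0.2267  0.1295] [ 473.8 -229.4] [23.7 89.2] 4.3
cap 1138 0.1283 [ 0.4733 -0.2259  0.1281] [ 473.8 -229.5] [23.7 88.9] 4.3
fin 470 0.1334 [ 0.4736 -0.2288  0.1334] [ 473.8 -229.2] [11.3 33.4] 4.2
lip 1337 0.044 [ 0.4816 -0.2084  0.0446] [ 487.  -225.8] [ 91.7 132.3] 4.8
floor -0.0005815087040557665
[[  1   0  -1   1   0  -1  -1   6   5   5   6   5   7   6   5  59  62  70  71   0]
 [  0   0  42  42  43  42  43  42  43  42  42  43  44  45  74  77  77  74 100 100]
 [  0  -1  43   7   9   7   7   7   8   7   9   8   7  47  77  76  76  76 100 101]
 [  0  -1  43  70  70  69  69  69  70  69  68  69  24  47  75  77  78  24  -1   0]
 [ -1  -2  41  80  81  81  81  82  81  82  81  82  81  46  76  76  76  21  -1  -1]
 [ -2   0  43  81  81  82  81  81  82  80  81  81  24  46  77  78  77  23  -1  -1]
 [  0  -1  92  94  94  93  98 106 103  93  93  95  95  47  76  76  77  -1  -1  -1]
 [ -1  -1  92  93  93  93 129 128 129 1
[... 838 characters left out ...]
94  44  47  77  77  25   0   0  -1]
 [  0   0  42  93  93  94 133 133 134  93  94  94  45  46  77  76  24  -1   0   0]
 [ -1   0  43  92  95  94 133 134 133  94  94  94  47  63  77  78   5   0  -1   0]
 [ -1  -1  41  93  94  95 133 132 132 100  93  94  47  65  77  77  27  -1   0   0]
 [  0  -1  44  93  93 117 125 129 129 119  93  94  47  68 373  78  42  -1  -1  -1]
 [ -2   1  -1  94  94 128 128 128 128 129  92  95  47  70  77  77  58   0  -1  -1]
 [  0   0  -1  -1   0 130 128 129 128 128   0  -2   0  70  77  75  73  72  -1  -1]
 [  0  -1   0  -1   0 128 128 128 129 129   0  -1  -1  73  76  76  85  86   0   0]
 [ -1   0   0   0   0  10 130 130 129  -1   0  -1   0  -2   0   0  87  96  96   0]]
```

View pics/w1c.png

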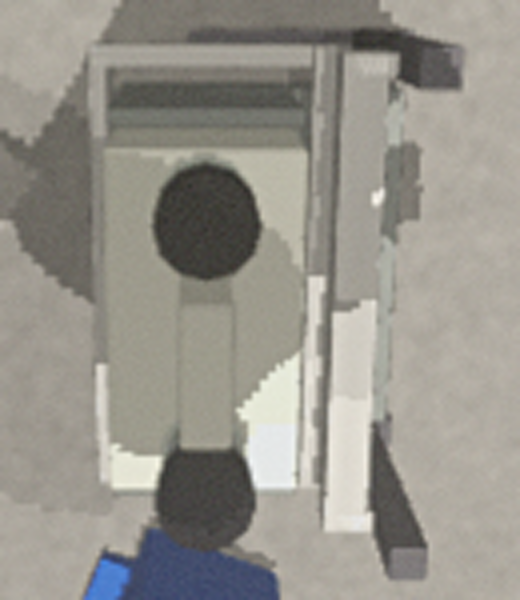

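>>> {"method": "jog_arm", "body": {"turn": [[0, 0.006, 0], [0, 0, 0], [0, 0, 0], [0, 0, 0], [0, 0, 0]], "slide": [[0.8, 40, 4.8], [0, 40, 0], [0, 30, 0], [0, 14, 0], [0, 7.5, 0]], "grip": [70, 60, 50, 50, 50], "newtons": 30}}

```text
time: 3.0
tool_pos: [0.4736, -0.2308, 0.1153]
tcp_rot: [-1.245, 1.156, -1.152]
wrist_force: [1.0, 0.6, 0.2]
width: 0.5
```

```bash
python3 - <<'E'
from h import *
s=bot.read_state(); print(s['time'],s['tool_pos'].round(4),s['wrist_force'].round(2),s['torque'].round(3),s['width']); print(R.from_rotvec(s['tcp_rot']).as_matrix().round(4))
p=eyes.read_camera('wrist'); save('w2',p['img'])
p=eyes.read_camera('scene'); save('s2',cv2.resize(p['img'][100:250,160:320],None,fx=4,fy=4))
E
```

```text
3.0 [ 0.4736 -0.2308  0.1153] [0.96 0.6  0.18] [ 0.01   0.055 -0.005] 0.5004732973230919
[[ 0.0752 -0.0022  0.9972]
 [-0.9972  0.0011  0.0752]
 [-0.0013 -1.     -0.0021]]
```

View pics/w2.png

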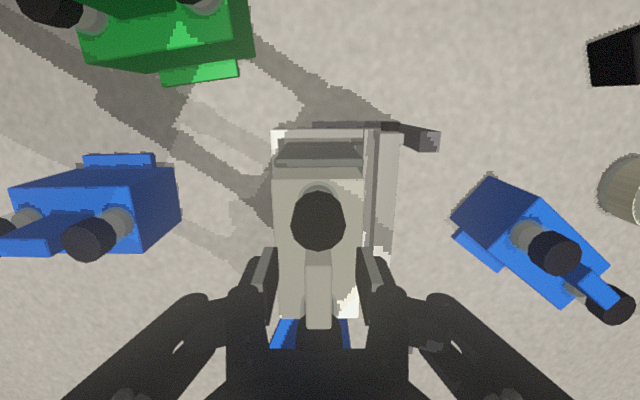

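View pics/s2.png

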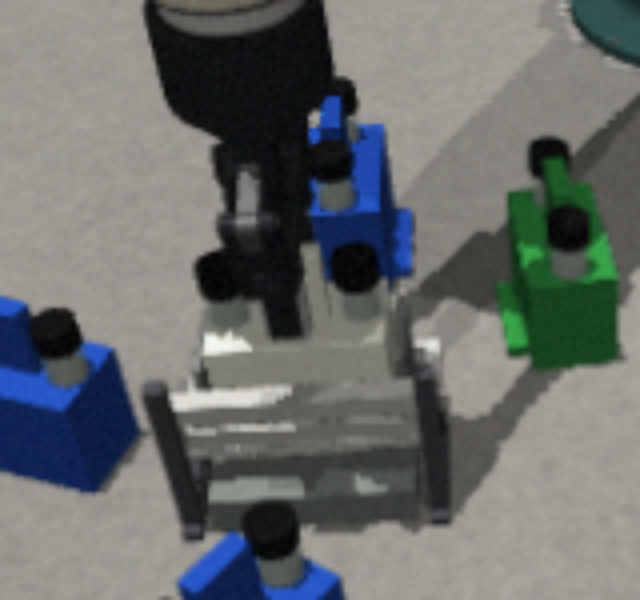

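>>> {"method": "jog_arm", "body": {"turn": [[0, 0, 0], [0, 0, 0], [0, 0, 0], [0, 0, 0], [0, 0, 0]], "slide": [[0, 0, 0], [0, 0, 0], [0, 0, 0], [0, 0, 0], [0, 0, 0]], "grip": [30, 20, 0, 0, 0], "newtons": 60}}

```text
time: 3.6
tool_pos: [0.4756, -0.2309, 0.1184]
tcp_rot: [-1.244, 1.15, -1.154]
wrist_force: [-1.2, -0.1, 6.4]
width: 0.132
```

>>> {"method": "jog_arm", "body": {"turn": [[0, 0, 0], [0, 0, 0], [0, 0, 0]], "slide": [[0, 0, 0], [0, 0, 0], [0, 0, 0]], "grip": [0, 0, 0]}}

```text
time: 3.9
tool_pos: [0.4756, -0.2309, 0.1184]
tcp_rot: [-1.244, 1.15, -1.154]
wrist_force: [-2.0, -0.2, 7.1]
width: 0.13
```

```bash
cat > st.py <<'E'
from h import *
s=bot.read_state(); print(s['time'],s['tool_pos'].round(5),s['wrist_force'].round(2),s['torque'].round(3),round(float(s['width']),3)); M=R.from_rotvec(s['tcp_rot']).as_matrix()
y=-M[:,1]; print('yaw',np.degrees(np.arctan2(M[1,2],M[0,2])).round(2),'tilt back',np.degrees(np.arcsin(-M[2,2])).round(2),'roll',np.degrees(np.arcsin(-M[2,0])).round(2))
E
python3 st.py
```

```text
3.9 [ 0.47564 -0.23087  0.11838] [-2.04 -0.2   7.06] [0.009 0.16  0.002] 0.13
yaw 4.43 tilt back -0.11 roll -0.09
```

>>> {"method": "jog_arm", "body": {"turn": [[0, 0, 0], [0, 0, 0]], "slide": [[0, -1, 0], [0, 0, 0]], "grip": [0, 0]}}

```text
time: 4.1
tool_pos: [0.4753, -0.2305, 0.1184]
tcp_rot: [-1.244, 1.151, -1.153]
wrist_force: [-0.5, -0.8, 2.9]
width: 0.129
```

>>> {"method": "jog_arm", "body": {"turn": [[0, 0, 0], [0, 0, 0]], "slide": [[0, -0.7, 0], [0, 0, 0]], "grip": [0, 0]}}

```text
time: 4.3
tool_pos: [0.4748, -0.2302, 0.1184]
tcp_rot: [-1.244, 1.152, -1.152]
wrist_force: [-0.1, -0.2, 0.3]
width: 0.132
```

```bash
python3 st.py
```

```text
4.3 [ 0.47481 -0.23023  0.11843] [-0.1  -0.24  0.3 ] [-0.103 -0.244 -0.008] 0.132
yaw 4.42 tilt back -0.01 roll 0.0
```

>>> {"method": "jog_arm", "body": {"turn": [[0, 0, 0], [0, 0, 0]], "slide": [[0, -1, 0], [0, 0, 0]], "grip": [0, 0]}}

```text
time: 4.5
tool_pos: [0.4738, -0.2298, 0.1186]
tcp_rot: [-1.245, 1.154, -1.15]
wrist_force: [-1.2, -0.0, -2.1]
width: 0.131
```

>>> {"method": "jog_arm", "body": {"turn": [[0, 0, 0], [0, 0, 0]], "slide": [[0, -0.8, 0], [0, 0, 0]], "grip": [0, 0]}}

```text
time: 4.7
tool_pos: [0.4743, -0.23, 0.1198]
tcp_rot: [-1.245, 1.153, -1.151]
wrist_force: [0.3, 0.1, -3.4]
width: 0.136
```

>>> {"method": "jog_arm", "body": {"turn": [[0, 0, 0], [0, 0, 0]], "slide": [[0, -0.8, 0], [0, 0, 0]], "grip": [0, 0]}}

```text
time: 4.9
tool_pos: [0.4747, -0.2303, 0.1211]
tcp_rot: [-1.245, 1.152, -1.152]
wrist_force: [0.1, 0.6, -1.8]
width: 0.131
```

>>> {"method": "jog_arm", "body": {"turn": [[0, 0, 0], [0, 0, 0]], "slide": [[0, -0.8, 0], [0, 0, 0]], "grip": [0, 0]}}

```text
time: 5.1
tool_pos: [0.4746, -0.2302, 0.1218]
tcp_rot: [-1.245, 1.153, -1.152]
wrist_force: [0.7, -0.2, -4.0]
width: 0.131
```

```bash
python3 st.py
```

```text
5.1 [ 0.47463 -0.23022  0.12178] [ 0.74 -0.2  -4.02] [ 0.029 -0.002 -0.   ] 0.131
yaw 4.41 tilt back 0.01 roll 0.01
```

>>> {"method": "jog_arm", "body": {"turn": [[0, 0, 0], [0, 0, 0]], "slide": [[0, -0.7, 0], [0, 0, 0]], "grip": [0, 0]}}

```text
time: 5.3
tool_pos: [0.4746, -0.2301, 0.1219]
tcp_rot: [-1.244, 1.153, -1.152]
wrist_force: [1.7, 0.1, -9.5]
width: 0.13
```

>>> {"method": "jog_arm", "body": {"turn": [[0, 0, 0], [0, 0, 0]], "slide": [[0, -0.7, 0], [0, 0, 0]], "grip": [0, 0]}}

```text
time: 5.5
tool_pos: [0.4746, -0.2301, 0.1219]
tcp_rot: [-1.244, 1.153, -1.152]
wrist_force: [5.1, -0.3, -16.4]
width: 0.129
```

```bash
python3 st.py
```

```text
5.5 [ 0.47456 -0.23008  0.12191] [  5.13  -0.29 -16.37] [-0.329 -0.755 -0.026] 0.129
yaw 4.41 tilt back 0.01 roll 0.03
```

Keeper contact came after a 3.5 mm rise, so h ≈ 1.5 mm, which agrees with the images. I'll back off and feel for the lip.

>>> {"method": "jog_arm", "body": {"turn": [[0, 0, 0], [0, 0, 0]], "slide": [[0, 1.6, 0], [0, 0, 0]], "grip": [0, 0]}}

```text
time: 5.7
tool_pos: [0.4745, -0.2302, 0.1219]
tcp_rot: [-1.245, 1.153, -1.152]
wrist_force: [2.0, 0.7, -6.3]
width: 0.123
```

>>> {"method": "jog_arm", "body": {"turn": [[0, 0, 0], [0, 0, 0]], "slide": [[0, 0, -1], [0, 0, 0]], "grip": [0, 0]}}

```text
time: 5.9
tool_pos: [0.4737, -0.2303, 0.1218]
tcp_rot: [-1.244, 1.152, -1.152]
wrist_force: [1.6, 0.6, -5.9]
width: 0.133
```

>>> {"method": "jog_arm", "body": {"turn": [[0, 0, 0], [0, 0, 0]], "slide": [[0, 0, -0.7], [0, 0, 0]], "grip": [0, 0]}}

```text
time: 6.1
tool_pos: [0.473, -0.2304, 0.1218]
tcp_rot: [-1.244, 1.152, -1.152]
wrist_force: [1.7, 0.3, -5.8]
width: 0.128
```

```bash
python3 st.py
```

```text
6.1 [ 0.47305 -0.23045  0.12183] [ 1.68  0.25 -5.83] [-0.004 -0.247 -0.024] 0.128
yaw 4.41 tilt back -0.01 roll -0.01
```

>>> {"method": "jog_arm", "body": {"turn": [[0, 0, 0], [0, 0, 0]], "slide": [[0, 0.6, -0.6], [0, 0, 0]], "grip": [0, 0]}}

```text
time: 6.3
tool_pos: [0.4729, -0.2307, 0.1217]
tcp_rot: [-1.244, 1.151, -1.153]
wrist_force: [0.5, 1.1, -2.2]
width: 0.133
```

>>> {"method": "jog_arm", "body": {"turn": [[0, 0, 0], [0, 0, 0]], "slide": [[0, 0, -0.6], [0, 0, 0]], "grip": [0, 0]}}

```text
time: 6.5
tool_pos: [0.4727, -0.2307, 0.1217]
tcp_rot: [-1.244, 1.151, -1.154]
wrist_force: [3.6, 1.0, -3.7]
width: 0.128
```

```bash
python3 st.py
```

```text
6.5 [ 0.47265 -0.23073  0.12168] [ 3.62  0.98 -3.72] [ 0.126 -0.61   0.054] 0.128
yaw 4.41 tilt back -0.11 roll -0.04
```

>>> {"method": "jog_arm", "body": {"turn": [[0, 0, 0], [0, 0, 0]], "slide": [[0, 0, -0.7], [0, 0, 0]], "grip": [0, 0]}}

```text
time: 6.7
tool_pos: [0.4724, -0.2308, 0.1216]
tcp_rot: [-1.243, 1.15, -1.154]
wrist_force: [4.1, 1.6, -4.9]
width: 0.132
```

```bash
python3 st.py
```

```text
6.7 [ 0.47237 -0.23079  0.12163] [ 4.08  1.6  -4.87] [ 0.159 -1.085  0.119] 0.132
yaw 4.41 tilt back -0.16 roll -0.05
```

Lip contact is at TCP x ≈ 0.4729. I'll step back to about 1.3 mm off it, then tilt about the keeper edge in stages.

>>> {"method": "jog_arm", "body": {"turn": [[0, 0, 0], [0, 0, 0], [0, 0, 0]], "slide": [[0, 0, 3.3], [0, 0, 0], [0, 0, 0]], "grip": [0, 0, 0]}}

```text
time: 7.0
tool_pos: [0.4737, -0.2302, 0.1207]
tcp_rot: [-1.246, 1.154, -1.151]
wrist_force: [0.1, -0.2, -3.2]
width: 0.135
```

```bash
python3 st.py; python3 - <<'E'
import numpy as np
# carrier-plane (x,z) tcp path about pivot, steps of 2 deg -> per row tool slide (z=x', y=-z') in the axes at row start
r=np.array([-31.2,80.4]); n=7; st=np.radians(2)
for i in range(n):
    c,s=np.cos(st),np.sin(st)
    rn=np.array([r[0]*c+r[1]*s,-r[0]*s+r[1]*c]); d=rn-r
    print('row, in tool axes(start): y %.2f z %.2f'%(-d[1],d[0]))
    break
E
```

```text
7.0 [ 0.47368 -0.23023  0.12071] [ 0.06 -0.15 -3.22] [-0.029  0.019 -0.039] 0.135
yaw 4.42 tilt back 0.1 roll 0.03
row, in tool axes(start): y -1.04 z 2.82
```

>>> {"method": "jog_arm", "body": {"turn": [[0, 0, 0], [0, 0, 0]], "slide": [[0, -0.7, 0.5], [0, 0, 0]], "grip": [0, 0]}}

```text
time: 7.2
tool_pos: [0.4747, -0.2303, 0.1217]
tcp_rot: [-1.245, 1.153, -1.152]
wrist_force: [-0.0, -0.5, -1.7]
width: 0.13
```

>>> {"method": "jog_arm", "body": {"turn": [[-0.035, 0, 0], [-0.035, 0, 0], [0, 0, 0]], "slide": [[0, -1.04, 2.82], [0, -1.04, 2.82], [0, 0, 0]], "grip": [0, 0, 0]}}

```text
time: 7.5
tool_pos: [0.4811, -0.2298, 0.1236]
tcp_rot: [-1.298, 1.201, -1.119]
wrist_force: [-0.1, -0.1, -3.9]
width: 0.131
```

```bash
python3 st.py; cat > piv.py <<'E'
from h import *
# carrier centre in dock coords from TCP; lip contact calibrates x0, floor calibrates z
s=bot.read_state(); M=R.from_rotvec(s['tcp_rot']).as_matrix(); P=s['tool_pos']
yaw=np.radians(4.42); ex=np.array([np.cos(yaw),np.sin(yaw),0])
X=(P-np.array([.4754,-.2302,0]))@ex*1000; Z=P[2]*1000
th=np.arcsin(-M[2,2]); c,sn=np.cos(th),np.sin(th)
def pt(x,z): # carrier coords: z above underside
    a,b=x,z-88.4; return np.array([X+a*c+b*sn, Z-a*sn+b*c]).round(2)
h=1.5
print('th %.2f'%np.degrees(th),'TCP',X.round(2),Z.round(2))
print('front bottom',pt(-25,0),'lip -27.5,',42+h)
d=np.array([30,40+h])-pt(0,0); loc=np.array([d[0]*c-d[1]*sn, d[0]*sn+d[1]*c]); print('keeper edge in carrier',loc.round(2),'gap above toe',(loc[1]-8).round(2),'toe ends 37; engaged if x<37')
d=np.array([34,76+h])-pt(0,0); loc=np.array([d[0]*c-d[1]*sn, d[0]*sn+d[1]*c]); print('rail edge in carrier',loc.round(2),'gap behind rear face',(loc[0]-25).round(2))
print('toe corner',pt(37,8),pt(37,0))
E
python3 piv.py
```

```text
7.5 [ 0.48113 -0.22982  0.12356] [-0.14 -0.14 -3.91] [ 0.008 -0.067  0.005] 0.131
yaw 4.45 tilt back 4.04 roll 0.01
th 4.04 TCP 5.74 123.56
front bottom [-25.42  37.14] lip -27.5, 43.5
keeper edge in carrier [29.98  8.25] gap above toe 0.25 toe ends 37; engaged if x<37
rail edge in carrier [31.44 44.45] gap behind rear face 6.44
toe corner [36.98 40.75] [36.42 32.77]
```

>>> {"method": "jog_arm", "body": {"turn": [[-0.035, 0, 0], [-0.035, 0, 0], [0, 0, 0]], "slide": [[0, -1.0, 2.4], [0, -1.0, 2.4], [0, 0, 0]], "grip": [0, 0, 0]}}

```text
time: 7.8
tool_pos: [0.4861, -0.2294, 0.1251]
tcp_rot: [-1.35, 1.249, -1.086]
wrist_force: [0.3, -0.3, -3.3]
width: 0.13
```

```bash
python3 st.py;python3 piv.py
```

```text
7.8 [ 0.48612 -0.22941  0.1251 ] [ 0.28 -0.34 -3.27] [ 0.039 -0.132  0.017] 0.13
yaw 4.46 tilt back 7.99 roll 0.01
th 7.99 TCP 10.75 125.1
front bottom [-26.3   41.04] lip -27.5, 43.5
keeper edge in carrier [30.69  8.29] gap above toe 0.29 toe ends 37; engaged if x<37
rail edge in carrier [29.64 44.49] gap behind rear face 4.64
toe corner [36.21 40.34] [35.1  32.42]
```

Free so far, with the force equal to the weight alone. I'll go on to about 13 degrees.

>>> {"method": "jog_arm", "body": {"turn": [[-0.035, 0, 0], [-0.035, 0, 0], [0, 0, 0]], "slide": [[0, -1.0, 2.75], [0, -1.0, 2.75], [0, 0, 0]], "grip": [0, 0, 0]}}

```text
time: 8.1
tool_pos: [0.4918, -0.229, 0.1262]
tcp_rot: [-1.402, 1.298, -1.051]
wrist_force: [0.2, -0.5, -2.9]
width: 0.131
```

```bash
python3 st.py;python3 piv.py
```

```text
8.1 [ 0.4918  -0.22903  0.12623] [ 0.16 -0.53 -2.92] [ 0.02  -0.18   0.031] 0.131
yaw 4.45 tilt back 11.97 roll 0.01
th 11.97 TCP 16.44 126.23
front bottom [-26.35  44.94] lip -27.5, 43.5
keeper edge in carrier [30.84  8.32] gap above toe 0.32 toe ends 37; engaged if x<37
rail edge in carrier [27.28 44.36] gap behind rear face 2.28
toe corner [35.96 39.91] [34.3  32.08]
```

>>> {"method": "jog_arm", "body": {"turn": [[-0.022, 0, 0], [0, 0, 0], [0, 0, 0]], "slide": [[0, -0.65, 1.7], [0, 0, 0], [0, 0, -2]], "grip": [0, 0, 0]}}

```text
time: 8.4
tool_pos: [0.4911, -0.2291, 0.1271]
tcp_rot: [-1.419, 1.314, -1.04]
wrist_force: [0.3, 0.5, -2.6]
width: 0.127
```

```bash
python3 st.py;python3 piv.py
```

```text
8.4 [ 0.49106 -0.22906  0.12714] [ 0.28  0.52 -2.63] [ 0.026 -0.282  0.024] 0.127
yaw 4.42 tilt back 13.26 roll 0.0
th 13.26 TCP 15.7 127.14
front bottom [-28.91  46.83] lip -27.5, 43.5
keeper edge in carrier [33.57  8.32] gap above toe 0.32 toe ends 37; engaged if x<37
rail edge in carrier [29.2  44.28] gap behind rear face 4.2
toe corner [33.27 40.39] [31.43 32.61]
```

>>> {"method": "jog_arm", "body": {"turn": [[0, 0, 0], [0, 0, 0], [0, 0, 0], [0, 0, 0]], "slide": [[0, 0, -3], [0, 0, -4], [0, 0, -4], [0, 0, 0]], "grip": [0, 0, 0, 0]}}

```text
time: 8.8
tool_pos: [0.4797, -0.2299, 0.1299]
tcp_rot: [-1.419, 1.315, -1.04]
wrist_force: [0.3, -1.1, -3.0]
width: 0.133
```

```bash
python3 st.py;python3 piv.py
```

```text
8.8 [ 0.4797  -0.22991  0.12991] [ 0.27 -1.11 -3.04] [-0.001 -0.245 -0.019] 0.133
yaw 4.39 tilt back 13.3 roll -0.0
th 13.30 TCP 4.31 129.91
front bottom [-40.36  49.64] lip -27.5, 43.5
keeper edge in carrier [45.34  8.26] gap above toe 0.26 toe ends 37; engaged if x<37
rail edge in carrier [40.95 44.22] gap behind rear face 15.95
toe corner [21.82 43.16] [19.97 35.37]
```

>>> {"method": "jog_arm", "body": {"turn": [[0, 0, 0], [0, 0, 0], [0, 0, 0], [0, 0, 0]], "slide": [[0, -4.9, -1.2], [0, -7.8, -1.9], [0, -9.7, -2.3], [0, 0, 0]], "grip": [0, 0, 0, 0]}}

```text
time: 9.2
tool_pos: [0.4819, -0.2306, 0.1551]
tcp_rot: [-1.418, 1.311, -1.043]
wrist_force: [1.0, -0.2, -2.8]
width: 0.129
```

```bash
python3 st.py
```

```text
9.2 [ 0.48189 -0.23055  0.15513] [ 0.96 -0.23 -2.82] [-0.007 -0.331 -0.033] 0.129
yaw 4.39 tilt back 13.08 roll -0.12
```

>>> {"method": "jog_arm", "body": {"turn": [[0, 0, 0], [0, 0, 0], [0, 0, 0], [0, 0, 0], [0, 0, 0]], "slide": [[0, -14.6, -5], [0, -19.5, -6], [0, -19.5, -6], [0, -14.6, -5], [0, 0, 0]], "grip": [0, 0, 0, 0, 0]}}

```text
time: 9.7
tool_pos: [0.476, -0.2311, 0.2275]
tcp_rot: [-1.418, 1.31, -1.045]
wrist_force: [0.6, -0.7, -2.7]
width: 0.132
```

```bash
python3 st.py;python3 - <<'E'
from h import *
p=eyes.read_camera('scene'); save('s3',p['img'])
p=eyes.read_camera('top'); save('t3',p['img'])
np.savez('t3.npz',**{k:np.array(v) for k,v in p.items()})
c=cloud(p); z=c[...,2]
m=(c[...,0]>.34)&(c[...,0]<.61)&(c[...,1]>.1)&(c[...,1]<.35)
q=c[m&(z>.011)&(z<.03)]; r=cv2.minAreaRect((q[:,:2]*1000).astype(np.float32)); print('tray walls',len(q),r)
print('tray floor z',np.median(z[m&(z>-.01)&(z<.012)]))
plan([.470,.22,.23],tgt(4.5,0),12)
E
```

```text
9.7 [ 0.47604 -0.23109  0.22751] [ 0.6  -0.65 -2.7 ] [ 0.012 -0.278 -0.027] 0.132
yaw 4.37 tilt back 13.02 roll -0.16
tray walls 643 ((474.944091796875, 227.9054412841797), (173.02996826171875, 171.08282470703125), 73.11653137207031)
tray floor z 0.0015865886455348477
turn [[0.0193, -0.0001, 0.0], [0.0193, -0.0001, 0.0], [0.0193, -0.0001, 0.0], [0.0193, -0.0001, 0.0], [0.0193, -0.0001, 0.0]] slide [[-37.4, -1.0, 2.3], [-37.4, -1.0, 2.3], [-37.4, -0.9, 2.4], [-37.4, -0.9, 2.4], [-37.4, -0.8, 2.4]]
turn [[0.0193, -0.0001, 0.0], [0.0193, -0.0001, 0.0], [0.0193, -0.0001, 0.0], [0.0193, -0.0001, 0.0], [0.0193, -0.0001, 0.0]] slide [[-37.4, -0.8, 2.4], [-37.4, -0.8, 2.5], [-37.4, -0.7, 2.5], [-37.4, -0.7, 2.5], [-37.4, -0.6, 2.5]]
turn [[0.0193, -0.0001, 0.0], [0.0193, -0.0001, 0.0]] slide [[-37.4, -0.6, 2.5], [-37.4, -0.5, 2.5]]
```

View pics/s3.png

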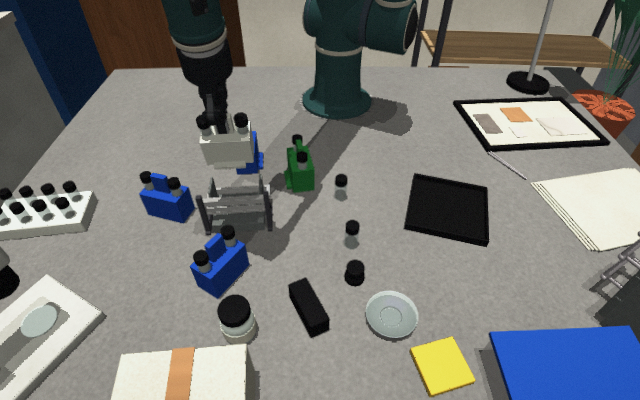

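The carrier is out and held at scene (225,145), with the dock empty below it. Now I'll carry it level to the tray, whose centre is about (0.4745, 0.227).

>>> {"method": "jog_arm", "body": {"turn": [[0.0193, 0, 0], [0.0193, 0, 0], [0.0193, 0, 0], [0.0193, 0, 0], [0.0193, 0, 0]], "slide": [[-25, -1, 2], [-37.5, -1, 2.3], [-37.5, -0.9, 2.4], [-37.5, -0.9, 2.4], [-37.5, -0.8, 2.4]], "grip": [0, 0, 0, 0, 0]}}

```text
time: 10.3
tool_pos: [0.4721, -0.0534, 0.2249]
tcp_rot: [-1.348, 1.249, -1.087]
wrist_force: [0.8, 0.0, -2.6]
width: 0.131
```

>>> {"method": "jog_arm", "body": {"turn": [[0.0193, 0, 0], [0.0193, 0, 0], [0.0193, 0, 0], [0.0193, 0, 0], [0.0193, 0, 0]], "slide": [[-37.5, -0.8, 2.4], [-37.5, -0.8, 2.5], [-37.5, -0.7, 2.5], [-37.5, -0.7, 2.5], [-37.5, -0.6, 2.5]], "grip": [0, 0, 0, 0, 0]}}

```text
time: 10.8
tool_pos: [0.4702, 0.1342, 0.2273]
tcp_rot: [-1.276, 1.181, -1.134]
wrist_force: [0.9, 0.5, -2.9]
width: 0.135
```

>>> {"method": "jog_arm", "body": {"turn": [[0.0193, 0, 0], [0.0193, 0, 0], [0, 0, 0], [0, 0, 0]], "slide": [[-37.5, -0.6, 2.5], [-37.5, -0.5, 2.5], [-12, 0, 0], [0, 0, 0]], "grip": [0, 0, 0, 0]}}

```text
time: 11.2
tool_pos: [0.4686, 0.2213, 0.2284]
tcp_rot: [-1.249, 1.152, -1.149]
wrist_force: [0.1, 0.5, -2.3]
width: 0.128
```

```bash
python3 st.py;python3 - <<'E'
from h import *
p=eyes.read_camera('top'); save('t4',p['img'])
p=eyes.read_camera('scene'); save('s4',p['img'])
plan([.4745,.227,.140],tgt(4.5,0),5)
E
```

```text
11.2 [0.46858 0.22127 0.22836] [ 0.09  0.52 -2.27] [-0.026  0.013  0.005] 0.128
yaw 4.59 tilt back 0.19 roll -0.06
turn [[0.0006, -0.0002, 0.0003], [0.0006, -0.0002, 0.0003], [0.0006, -0.0002, 0.0003], [0.0006, -0.0002, 0.0003], [0.0006, -0.0002, 0.0003]] slide [[-1.5, 17.7, 1.2], [-1.5, 17.7, 1.2], [-1.5, 17.7, 1.2], [-1.4, 17.7, 1.2], [-1.4, 17.7, 1.2]]
```

View pics/s4.png

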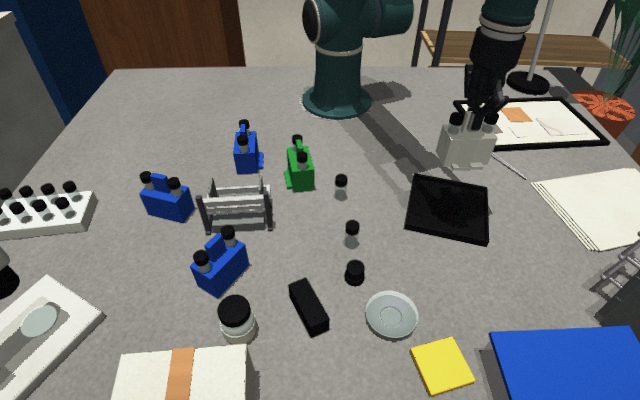

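The carrier hangs level over the tray at (467,150) and no bystander has moved. Floor contact should come at TCP z ≈ 0.0934.

>>> {"method": "jog_arm", "body": {"turn": [[0.003, -0.001, 0.001], [0, 0, 0], [0, 0, 0], [0, 0, 0], [0, 0, 0]], "slide": [[-2, 20, 2], [-2, 28, 2], [-1.5, 28, 2], [0, 20, 0], [0, 14, 0]], "grip": [0, 0, 0, 0, 0]}}

```text
time: 11.8
tool_pos: [0.4746, 0.2241, 0.1176]
tcp_rot: [-1.245, 1.153, -1.153]
wrist_force: [0.2, -0.5, -2.1]
width: 0.129
```

>>> {"method": "jog_arm", "body": {"turn": [[0, 0, 0], [0, 0, 0], [0, 0, 0]], "slide": [[0, 14, 0], [0, 6, 0], [0, 0, 0]], "grip": [0, 0, 0]}}

```text
time: 12.1
tool_pos: [0.4753, 0.2257, 0.0992]
tcp_rot: [-1.244, 1.151, -1.152]
wrist_force: [-0.1, -0.5, -2.8]
width: 0.13
```

```bash
python3 st.py
```

```text
12.1 [0.47531 0.22568 0.09915] [-0.08 -0.45 -2.82] [-0.073  0.024  0.056] 0.13
yaw 4.44 tilt back -0.07 roll 0.03
```

>>> {"method": "jog_arm", "body": {"turn": [[0, 0, 0], [0, 0, 0], [0, 0, 0]], "slide": [[0, 2, 0], [0, 2, 0], [0, 0, 0]], "grip": [0, 0, 0]}}

```text
time: 12.4
tool_pos: [0.476, 0.2265, 0.0964]
tcp_rot: [-1.242, 1.15, -1.152]
wrist_force: [-0.2, -0.5, -3.1]
width: 0.132
```

>>> {"method": "jog_arm", "body": {"turn": [[0, 0, 0], [0, 0, 0]], "slide": [[0, 1, 0], [0, 0, 0]], "grip": [0, 0]}}

```text
time: 12.6
tool_pos: [0.4758, 0.2263, 0.0951]
tcp_rot: [-1.242, 1.15, -1.152]
wrist_force: [-0.4, 0.5, -3.2]
width: 0.126
```

>>> {"method": "jog_arm", "body": {"turn": [[0, 0, 0], [0, 0, 0]], "slide": [[0, 1, 0], [0, 0, 0]], "grip": [0, 0]}}

```text
time: 12.8
tool_pos: [0.4756, 0.2262, 0.0938]
tcp_rot: [-1.242, 1.15, -1.152]
wrist_force: [0.2, 0.4, -4.4]
width: 0.131
```

```bash
python3 st.py
```

```text
12.8 [0.47561 0.22622 0.09379] [ 0.17  0.38 -4.43] [ 0.002  0.051 -0.031] 0.131
yaw 4.47 tilt back -0.14 roll 0.05
```

>>> {"method": "jog_arm", "body": {"turn": [[0, 0, 0], [0, 0, 0]], "slide": [[0, 0.8, 0], [0, 0, 0]], "grip": [0, 0]}}

```text
time: 13.0
tool_pos: [0.4758, 0.2264, 0.0936]
tcp_rot: [-1.242, 1.15, -1.152]
wrist_force: [-2.1, 1.0, 1.4]
width: 0.13
```

>>> {"method": "jog_arm", "body": {"turn": [[0, 0, 0], [0, 0, 0]], "slide": [[0, 0.6, 0], [0, 0, 0]], "grip": [0, 0]}}

```text
time: 13.2
tool_pos: [0.4758, 0.2265, 0.0935]
tcp_rot: [-1.242, 1.15, -1.152]
wrist_force: [-3.5, -0.2, 5.8]
width: 0.131
```

```bash
python3 st.py
```

```text
13.2 [0.4758  0.22655 0.09349] [-3.55 -0.19  5.82] [-0.255  0.638 -0.078] 0.131
yaw 4.47 tilt back -0.16 roll 0.08
```

The carrier is seated on the tray floor: contact at 0.0935, as predicted. I'll release it.

>>> {"method": "jog_arm", "body": {"turn": [[0, 0, 0], [0, 0, 0], [0, 0, 0], [0, 0, 0], [0, 0, 0]], "slide": [[0, -0.8, 0], [0, 0, 0], [0, 0, 0], [0, 0, 0], [0, 0, 0]], "grip": [0, 20, 30, 45, 45]}}

```text
time: 13.7
tool_pos: [0.4759, 0.2262, 0.0933]
tcp_rot: [-1.242, 1.15, -1.152]
wrist_force: [-0.2, -0.5, -0.1]
width: 0.452
```

```bash
python3 st.py; python3 - <<'E'
from h import *
p=eyes.read_camera('wrist'); save('w5',p['img'])
E
```

```text
13.7 [0.47585 0.22624 0.09326] [-0.2  -0.52 -0.14] [ 0.012  0.063 -0.022] 0.452
yaw 4.47 tilt back -0.16 roll 0.06
```

View pics/w5.png

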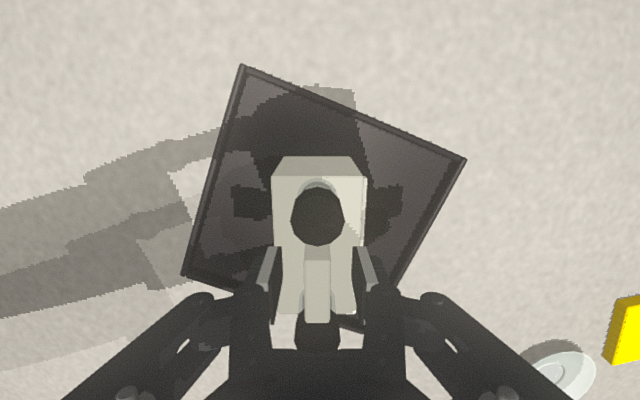

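The jaws are open and clear of the fin at (317,285), and the carrier stands in the tray. I'll retract straight up.

>>> {"method": "jog_arm", "body": {"turn": [[0, 0, 0], [0, 0, 0], [0, 0, 0], [0, 0, 0], [0, 0, 0]], "slide": [[0, -10, 0], [0, -30, 0], [0, -40, 0], [0, -40, 0], [0, 0, 0]], "grip": [45, 45, 45, 45, 45]}}

```text
time: 14.25
tool_pos: [0.4796, 0.2279, 0.2213]
tcp_rot: [-1.23, 1.143, -1.154]
wrist_force: [0.9, 0.8, 0.6]
width: 0.45
```

>>> {"method": "jog_arm", "body": {"turn": [[0, 0, 0], [0, 0, 0], [0, 0, 0], [0, 0, 0], [0, 0, 0]], "slide": [[45, -10, 0], [45, 0, 0], [45, 0, 0], [30, 0, 0], [0, 0, 0]], "grip": [45, 45, 45, 45, 45]}}

```text
time: 14.75
tool_pos: [0.4882, 0.0585, 0.2233]
tcp_rot: [-1.241, 1.152, -1.156]
wrist_force: [0.0, 0.2, 0.1]
width: 0.449
```

```bash
python3 st.py; python3 - <<'E'
from h import *
p=eyes.read_camera('top'); save('t6',p['img']); 
c=cloud(p); z=c[...,2]
m=(c[...,0]>.39)&(c[...,0]<.56)&(c[...,1]>.13)&(c[...,1]<.33)
for n,lo,hi in [('block',.06,.08),('top',.095,.125)]:
    q=c[m&(z>lo)&(z<hi)]; r=cv2.minAreaRect((q[:,:2]*1000).astype(np.float32)); print(n,len(q),np.median(q[:,2]).round(4),r)
q=eyes.read_camera('scene'); save('s6',q['img'])
for t in ['vial_a_mid','dish_mid','slidebox_mid','loupe_mid','jar_mid']:
    for d in nets.search_frame(t,p)[:2]: print(t,round(d['conf'],2),w(p,d['xyz']).round(3))
E
```

```text
14.75 [0.48824 0.05846 0.22332] [0.01 0.19 0.11] [-0.014 -0.032 -0.02 ] 0.449
yaw 4.23 tilt back -0.17 roll -0.01
block 191 0.0685 ((473.8005065917969, 228.8169708251953), (49.331363677978516, 91.6277084350586), 0.14568467438220978)
top 113 0.1037 ((468.5489807128906, 234.72972106933594), (80.32447052001953, 22.429500579833984), 77.89744567871094)
vial_a_mid 0.65 [ 0.429 -0.011  0.051]
dish_mid 0.57 [0.735 0.067 0.009]
slidebox_mid 0.88 [ 0.717 -0.079  0.04 ]
loupe_mid 0.78 [0.649 0.01  0.036]
jar_mid 0.84 [ 0.746 -0.188  0.074]
```

View pics/s6.png

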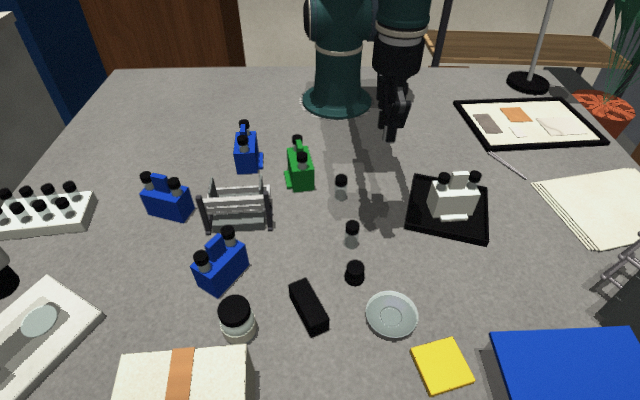

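View pics/t6.png

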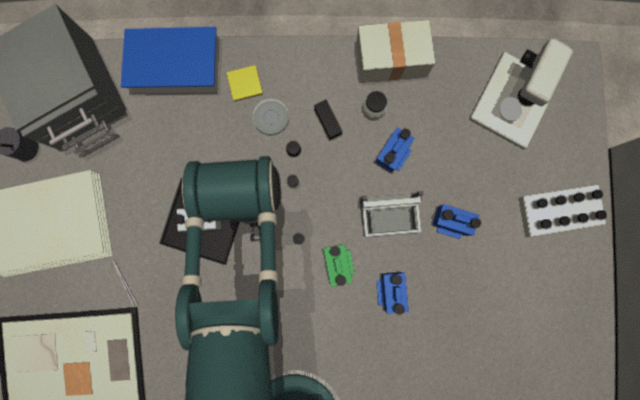

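The carrier stands upright and alone in the tray at scene (453,195). Block top measures 68.5 mm against an expected 69, centre about (0.474, 0.229), and the bystanders are where they were.

```bash
python3 -c "
from h import *
print(bot.finish_job())"
```

```text
the job is handed in; nothing more can be done
None
```

I took the white carrier out of its dock, stood it upright in the black tray, let go of it, and handed the job in at about 15 s of the 61 s allowed. No verdict is reported.

- **Removal:** Feeling for the keeper gave h ≈ 1.5 mm (3.5 mm rise), which matched the camera depths. I then felt the lip, tilted the carrier back about 13° about the keeper edge, drew it forward about 13 mm and lifted it out. The highest wrist force I read was about 17 N, at the keeper.
- **Set-down:** The carrier met the tray floor at the predicted height, with about 6 N read upward at the wrist. After I let go, its block top was 68.5 mm above the table (69 expected) and its centre within about 3 mm of the tray's. The wrist force was about zero and the gripper was well clear.
- **Bystanders:** The dish, slide box, loupe and jar are within about 6 mm of where they were at the start. For the vials, one network reading was about 15 mm off its first one. That compares two different cameras, and both vials sit at unchanged pixels in the scene and top pictures.
- **Weak check:** In the last top picture the arm partly hid the carrier, so the heading and cap outlines from it are unreliable. The scene picture shows the carrier upright in the tray.

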